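# Find the firmest spring buffer by feel and fit it in the machine foot

## Task

The three buffers in the test strip look alike but their springs differ: press each button about 5 mm into its collar and hold it there a moment to feel how hard it resists, first the left one, then the middle, then the right. Take the one that resisted most, fit it upright and fully home in the socket of the green machine foot without forcing it (under 30 N), and prove it there with one more 5 mm press and short hold on its button, about 10 N; leave the other two standing in their pockets. Never drive a button deeper than 7 mm, where it nears its hard stop.

Things in the scene. Friction and masses are not known exactly. Their poses are not given: they have to be found in the camera images.
- strip: Fixed aluminium test strip, 60 mm wide (its x), 292 mm long (its y) and 28 mm high, with three round pockets in a row along its y axis, 95 mm apart. Origin: centre of its underside, on the table; +y points to its left end as the robot sees it.
- pocket_left (a point): Centre of the mouth of the strip's left pocket (as the robot sees it; y = +95 mm on the strip), level with the strip's top, 28 mm above the table. Pocket 29 mm across, 22 mm deep.
- pocket_middle (a point): Centre of the mouth of the strip's middle pocket (as the robot sees it; y = 0 mm on the strip), level with the strip's top, 28 mm above the table. Pocket 29 mm across, 22 mm deep.
- pocket_right (a point): Centre of the mouth of the strip's right pocket (as the robot sees it; y = -95 mm on the strip), level with the strip's top, 28 mm above the table. Pocket 29 mm across, 22 mm deep.
- buffer_a: Loose spring buffer, about 180 g, upright in a pocket; all three look alike, places change. Round steel stem, 26 mm across, 20 mm long, with a 3 mm lead-in; above it a round blue collar to grip, 40 mm across, from 20 to 50 mm height, its underside resting on the strip's top; above that the button. Origin: centre of the stem's underside; z up along its axis.
- buffer_a_button: Black button of buffer_a, 24 mm across. Origin: centre of its flat top, 12 mm above the collar at rest. Sprung: yields straight down from about 1 N, resists in proportion beyond that, hard stop 9 mm in, springs back. At 5 mm the softest of the three resists with about 3 N, the next with about 5 N, the firmest with about 10 N.
- buffer_b: Loose spring buffer, about 180 g, upright in a pocket; all three look alike, places change. Round steel stem, 26 mm across, 20 mm long, with a 3 mm lead-in; above it a round blue collar to grip, 40 mm across, from 20 to 50 mm height, its underside resting on the strip's top; above that the button. Origin: centre of the stem's underside; z up along its axis.
- buffer_b_button: Black button of buffer_b, 24 mm across. Origin: centre of its flat top, 12 mm above the collar at rest. Sprung: yields straight down from about 1 N, resists in proportion beyond that, hard stop 9 mm in, springs back. At 5 mm the softest of the three resists with about 3 N, the next with about 5 N, the firmest with about 10 N.
- buffer_c: Loose spring buffer, about 180 g, upright in a pocket; all three look alike, places change. Round steel stem, 26 mm across, 20 mm long, with a 3 mm lead-in; above it a round blue collar to grip, 40 mm across, from 20 to 50 mm height, its underside resting on the strip's top; above that the button. Origin: centre of the stem's underside; z up along its axis.
- buffer_c_button: Black button of buffer_c, 24 mm across. Origin: centre of its flat top, 12 mm above the collar at rest. Sprung: yields straight down from about 1 N, resists in proportion beyond that, hard stop 9 mm in, springs back. At 5 mm the softest of the three resists with about 3 N, the next with about 5 N, the firmest with about 10 N.
- foot: Fixed green machine foot: a flange 112 x 92 x 10 mm with four low bolt heads and on it a square block 68 x 68 mm, 34 mm high over the table, with one socket from above. Origin: centre of its underside, on the table.
- socket (a point): Centre of the socket's mouth, on the top of the foot's block, 34 mm above the table. Socket 28 mm across with a 2 mm chamfer, 22 mm deep, so that a buffer's collar comes to rest on the block's top.

How it is judged:
On the way, in this order (a step that is already met when the one before it is completed fails the run):
1. the button of the buffer in the left pocket is pressed 4 mm or more in (((horizontal distance between buffer_a and pocket_left below 0.01 m and z of buffer_a_button in the frame of buffer_a below 0.058 m) or (horizontal distance between buffer_b and pocket_left below 0.01 m and z of buffer_b_button in the frame of buffer_b below 0.058 m) or (horizontal distance between buffer_c and pocket_left below 0.01 m and z of buffer_c_button in the frame of buffer_c below 0.058 m))), for 0.2 s.
2. the button of the buffer in the middle pocket is pressed 4 mm or more in (((horizontal distance between buffer_a and pocket_middle below 0.01 m and z of buffer_a_button in the frame of buffer_a below 0.058 m) or (horizontal distance between buffer_b and pocket_middle below 0.01 m and z of buffer_b_button in the frame of buffer_b below 0.058 m) or (horizontal distance between buffer_c and pocket_middle below 0.01 m and z of buffer_c_button in the frame of buffer_c below 0.058 m))), for 0.2 s.
3. the button of the buffer in the right pocket is pressed 4 mm or more in (((horizontal distance between buffer_a and pocket_right below 0.01 m and z of buffer_a_button in the frame of buffer_a below 0.058 m) or (horizontal distance between buffer_b and pocket_right below 0.01 m and z of buffer_b_button in the frame of buffer_b below 0.058 m) or (horizontal distance between buffer_c and pocket_right below 0.01 m and z of buffer_c_button in the frame of buffer_c below 0.058 m))), for 0.2 s.
4. the buffer that stands fully home in the foot's socket is pressed 4 mm or more in and pushes back with more than 8 N, as only the firmest does (((horizontal distance between buffer_a and socket below 0.003 m and z of buffer_a in the frame of socket below -0.0185 m and angle between buffer_a's own z axis and vertical below 0.06 rad and z of buffer_a_button in the frame of buffer_a below 0.058 m and contact force between buffer_a_button and anything else above 8 N) or (horizontal distance between buffer_b and socket below 0.003 m and z of buffer_b in the frame of socket below -0.0185 m and angle between buffer_b's own z axis and vertical below 0.06 rad and z of buffer_b_button in the frame of buffer_b below 0.058 m and contact force between buffer_b_button and anything else above 8 N) or (horizontal distance between buffer_c and socket below 0.003 m and z of buffer_c in the frame of socket below -0.0185 m and angle between buffer_c's own z axis and vertical below 0.06 rad and z of buffer_c_button in the frame of buffer_c below 0.058 m and contact force between buffer_c_button and anything else above 8 N))), for 0.2 s.
At the end, for the whole second after the job is handed in: The buffer proved firm stands at rest in the foot's socket, its button out again (within 1 mm): axis within 3 mm of the socket's, tilt under 0.06 rad, collar within 1.5 mm of the block's top. The other two stand upright (0.1 rad) in their pockets, within 8 mm of their starts (((horizontal distance between buffer_a and socket below 0.003 m and z of buffer_a in the frame of socket below -0.0185 m and angle between buffer_a's own z axis and vertical below 0.06 rad and linear speed of buffer_a below 0.02 m/s and z of buffer_a_button in the frame of buffer_a above 0.061 m and distance of each of buffer_b, buffer_c from where it was at the start of the episode below 0.008 m and angle between each of buffer_b, buffer_c's own z axis and vertical below 0.1 rad) or (horizontal distance between buffer_b and socket below 0.003 m and z of buffer_b in the frame of socket below -0.0185 m and angle between buffer_b's own z axis and vertical below 0.06 rad and linear speed of buffer_b below 0.02 m/s and z of buffer_b_button in the frame of buffer_b above 0.061 m and distance of each of buffer_a, buffer_c from where it was at the start of the episode below 0.008 m and angle between each of buffer_a, buffer_c's own z axis and vertical below 0.1 rad) or (horizontal distance between buffer_c and socket below 0.003 m and z of buffer_c in the frame of socket below -0.0185 m and angle between buffer_c's own z axis and vertical below 0.06 rad and linear speed of buffer_c below 0.02 m/s and z of buffer_c_button in the frame of buffer_c above 0.061 m and distance of each of buffer_a, buffer_b from where it was at the start of the episode below 0.008 m and angle between each of buffer_a, buffer_b's own z axis and vertical below 0.1 rad))); the robot touches nothing.
It fails at once if a button is driven more than 7.5 mm in (z of buffer_a_button in the frame of buffer_a below 0.0545 m or z of buffer_b_button in the frame of buffer_b below 0.0545 m or z of buffer_c_button in the frame of buffer_c below 0.0545 m).
It fails at once if a buffer is pushed on the foot with more than 30 N (contact force between any of buffer_a, buffer_b, buffer_c and foot above 30 N).
It also fails if it takes over 67 s, if anything falls off the work surface, if the arm or the gripper's body presses on something with over 40 N, if the wrist force passes 120 N, or if a joint passes its speed limit or range.

## Robot

A 7-joint arm with a two-finger parallel gripper is mounted at the origin on a cart in front of the work surface, level with it; the furniture and walls round the work are solid. World frame = base frame: x ahead of the robot, y to its left, z up, the work surface at z = 0. Lengths are in m, angles in rad, forces in N, time in s.
With the tool pointing down it reaches from about 0.4 to 0.875 m from the base axis. Payload 19.3 kg.
Tool frame: the origin (TCP) lies where the fingers leave the gripper's body, on its centre line; the fingertips stand bot.tip_reach ahead of it and the grasp point (between the pads) lies 54 mm ahead of it (bot.tip_reach is the distance from the TCP to the fingertips, in m); z points along the fingers, y is the line along which they close (so a half turn about z gives the same grasp; the last joint's range is limited). The gripper opens to 85 mm and grips with 20 to 120 N. Pads are 22 mm wide; open, the fingers measure 114 mm over their backs; the gripper's body (76 mm by 85 mm) begins 54 mm behind the grasp point. The pads swing forward as they close: fully open they stand 13 mm farther back than shut.
Start: joints at [1.161, 0.521, -0.036, 1.599, 0.021, 1.021, -0.113], TCP at [0.208, -0.589, 0.304] pointing down, gripper open.
Joint ranges: [-2.91, 2.91], [-0.3, 2.13], [-1.5, 1.42], [0.17, 2.43], [-1.26, 4.41], [0.16, 1.93], [-2.52, 2.52]. Speed limits (rad/s): [1.89, 1.89, 2.39, 2.39, 3.01, 3.01, 3.01].

## Interface

Orientations are given as [roll, pitch, yaw] about the fixed x, y, z axes, in that order (R = Rz(yaw) Ry(pitch) Rx(roll)).
In Python, from workcell import bot gives the robot as it stands. The module is installed in compiled form; this text tells all that it offers.
- The arm moves only by the shell command python3 -m jog 'ROWS' [FORCE]. ROWS is JSON, a list that holds one entry, the list of rows, each a list of 7 numbers: the shift along the tool's x, y, z in mm, then the turn, a rotation vector about the tool's x, y, z in rad, then the opening, from 0 (shut) to 1 (fully open). In form: [[[tx, ty, tz, wx, wy, wz, fingers], ...]]. A call has 1 to 5 rows; each row shifts and turns the commanded pose from where the row before left it, along the tool's axes as they then stand; what a row does not reach is not made up. A row lasts 1/10 s, in which the tool goes at most 50 mm and 8.59 degrees, less where a joint would pass 70% of its speed; a pose out of reach is approached as far as the arm can. A call is refused whole if a number of a shift passes 50 or a number of a turn 0.15, either way. A call with a gripper value outside its range is refused whole. The fingers move at their own pace and stop on an object; FORCE is the grip in N (left out, the last holds). Time passes only in rows, so rows that do not move let the fingers close. It gives the time, the measured TCP pose, the force, the opening and the grip force at its end, in the units of the state.
- bot.observe(): the state, without advancing time (a new reading comes with each control period).
- bot.grab_frame(name): name is "side" or "top"; returns a dict with "img" (400x640x3 uint8, red, green, blue), "intrinsics" (3x3 intrinsics, pixels), "R" (3x3) and "t" (3): a world point X has camera coordinates R X + t. Camera axes: x right, y down, z forward; pixel columns grow to the right and rows downward; lengths in m; the calibration is good to about 2 mm. A picture is of the moment at which its call begins. There is no depth.
- bot.job_done(): hands the job in; it is judged then, once.
Trained networks look in a picture, given as the dict that the camera call returned (one of the last four; its "shot" number tells which), for a name from the list of things; names that differ only in an ending like _2 or _b are one class to them, and where a whole thing is asked for, a point or a joint stands for the part that bears it (a point fixed in the world has none). Each returns a list of dicts, best first, with "conf" (0 to 1); they miss things now and then, are a little off and sometimes report something else, mostly with a low value. They report only what shows in the picture. A call takes as long as a camera call.
- bot.trace(query, picture): "region" (400x640 bool, what is visible of it).
- bot.spot_point(query, picture): "xyz" ([x, y, z] in m, in world coordinates, good to about 4 mm: a listed point, or the origin of a listed thing).
The state is a dict: "clock": time; "qpos": joint angles; "qd": joint speeds; "joint_efforts": joint torques, N m; "position": TCP position; "tool_rot": TCP orientation; "force": force on the tool from outside, world axes, zero at the start; "moment": the same for the moment, N m; "grip_width": finger opening in m; "finger_force": force on a finger pad.
Only numpy, scipy, OpenCV 4.12 (cv2) and the standard library are available. Lean on these libraries where they do the work, as an engineer would, in place of code of your own. Each camera call takes 0.05 s, during which the arm holds its last target. There are 200 camera calls.

## Working session

There is one attempt and no reset: what is moved stays moved. The work goes in short steps, Python scripts to look and compute and a shell command to move; the robot and the scene stay as the last step left them, time stands still between calls to the robot, and variables do not carry over. Pictures are saved under pics/ and viewed, at most 10 in all, crops included, and the job is handed in when it is done.

```bash
mkdir -p pics; python3 - <<'E'
from workcell import bot
import cv2,numpy as np
s=bot.observe(); print({k:np.round(v,3).tolist() for k,v in s.items()}, bot.tip_reach)
for n in("top","side"):
    f=bot.grab_frame(n); cv2.imwrite(f"pics/{n}0.png",f["img"][:,:,::-1])
    print(n,np.round(f["intrinsics"],1).tolist(),np.round(f["R"],3).tolist(),np.round(f["t"],3).tolist())
    for q in("strip","pocket_left","pocket_middle","pocket_right","buffer_a","buffer_a_button","foot","socket"):
        print(q,[(np.round(d["xyz"],4).tolist(),round(d["conf"],2)) for d in bot.spot_point(q,f)])
E
```

```text
{'clock': 0.0, 'qpos': [1.161, 0.522, -0.036, 1.6, 0.021, 1.021, -0.113], 'qd': [-0.0, -0.001, 0.0, 0.0, -0.002, -0.0, -0.0], 'joint_efforts': [-0.002, -92.711, 1.98, -36.993, 0.018, 0.008, 0.0], 'position': [0.208, -0.589, 0.303], 'tool_rot': [-3.14, 0.0, 0.34], 'force': [0.215, 0.142, 0.815], 'moment': [-0.002, 0.027, -0.079], 'finger_force': 0.0, 'grip_width': 0.085} 0.0726
top [[396.6, 0.0, 320.4], [0.0, 396.6, 199.4], [0.0, 0.0, 1.0]] [[-0.005, -1.0, -0.003], [-0.99, 0.005, -0.143], [0.143, 0.002, -0.99]] [-0.053, 0.547, 0.884]
strip [([0.4672, -0.2232, 0.0053], 0.93)]
pocket_left [([0.4735, -0.1286, 0.03], 0.96)]
pocket_middle [([0.464, -0.2237, 0.0294], 0.83)]
pocket_right [([0.4589, -0.3231, 0.0298], 0.91)]
buffer_a [([0.4582, -0.3167, 0.0067], 0.8), ([0.4677, -0.2243, 0.0086], 0.52), ([0.4716, -0.1295, 0.0115], 0.51), ([0.6021, 0.2415, 0.0396], 0.2)]
buffer_a_button [([0.4554, -0.3185, 0.0696], 0.39)]
foot []
socket [([0.6033, 0.2386, 0.0378], 0.81)]
side [[448.8, 0.0, 319.4], [0.0, 448.8, 209.5], [0.0, 0.0, 1.0]] [[-0.996, 0.084, -0.023], [0.075, 0.685, -0.725], [-0.045, -0.724, -0.689]] [0.534, 0.045, 1.315]
strip [([0.4679, -0.2234, 0.003], 0.71)]
pocket_left [([0.4709, -0.1277, 0.0283], 0.97)]
pocket_middle [([0.4668, -0.2262, 0.0331], 0.64)]
pocket_right [([0.4594, -0.3175, 0.0296], 0.92)]
buffer_a [([0.4732, -0.1251, 0.0043], 0.69), ([0.4597, -0.3188, 0.0077], 0.45), ([0.4681, -0.225, 0.0082], 0.42)]
buffer_a_button [([0.4577, -0.3141, 0.0702], 0.58)]
foot [([0.6044, 0.2398, 0.0035], 0.74)]
socket [([0.6043, 0.2436, 0.0348], 0.94)]
```

View pics/top0.png

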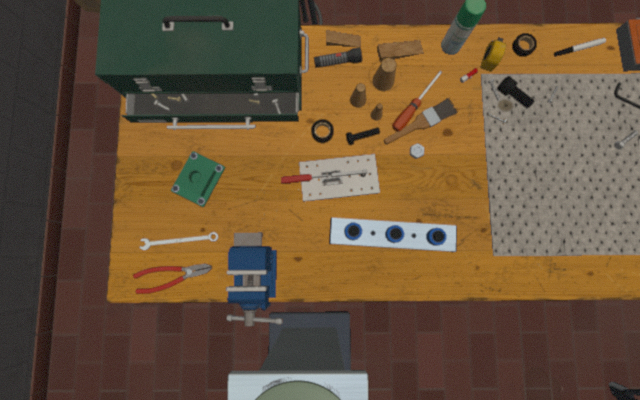

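View pics/side0.png

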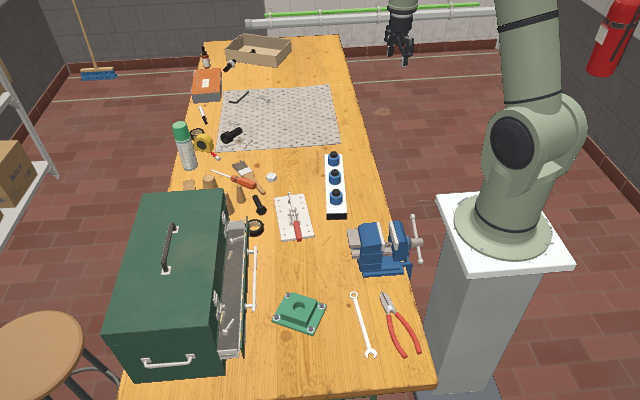

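The top view shows the strip with its three blue collars at (353,231), (396,234) and (437,237), and the green foot at (197,178). The vise at (250,275) stands between them near the robot. The side view agrees, and the network positions match both pictures. I'll fit the strip from these and move above the left button with the fingers shut.

```bash
cat > h.py <<'E'
from workcell import bot
import numpy as np
from scipy.spatial.transform import Rotation as Ro
P=dict(L=(.4720,-.1297),M=(.4656,-.2245),R=(.4591,-.3193),S=(.6038,.2410))
def st():
    s=bot.observe(); print("t",round(s["clock"],2),"pos",np.round(s["position"],4),"rot",np.round(s["tool_rot"],4),"F",np.round(s["force"],2),"w",round(s["grip_width"],4),"gf",round(s["finger_force"],1)); return s
def to(x,y,z,yaw=None):
    s=st(); R=Ro.from_euler("xyz",s["tool_rot"])
    print("shift mm",np.round(R.inv().apply(np.array([x,y,z])-s["position"])*1e3,1))
    if yaw is not None: print("turn",np.round((R.inv()*Ro.from_euler("xyz",[np.pi,0,yaw])).as_rotvec(),3))
E
python3 -m jog '[[[0,0,0,0,0,0.14,0],[33.5,-28.7,7,0,0,0,0]]]' 60 >/dev/null
python3 -c "from h import *; to(*P['L'],.22,-.068)"
```

```text
t 1.1 pos [ 0.2321 -0.5574  0.2972] rot [3.139e+00 1.800e-03 1.881e-01] F [ 1.61  0.45 -0.34] w 0.0591 gf 0.0
shift mm [ 315.8 -375.5   75.7]
turn [0.003 0.001 0.256]
```

```bash

python3 -m jog '[[[28.7,-34.1,6.9,0,0,0,0],[28.7,-34.1,6.9,0,0,0,0],[28.7,-34.1,6.9,0,0,0,0],[28.7,-34.1,6.9,0,0,0,0],[28.7,-34.1,6.9,0,0,0,0]]]' >/dev/null
python3 -m jog '[[[28.7,-34.1,6.9,0,0,0,0],[28.7,-34.1,6.9,0,0,0,0],[28.7,-34.1,6.9,0,0,0,0],[28.7,-34.1,6.9,0,0,0,0],[28.7,-34.1,6.9,0,0,0,0]]]' >/dev/null
python3 -m jog '[[[28.7,-34.1,6.9,0,0,0,0],[0,0,0,0,0,0.128,0],[0,0,0,0,0,0.128,0],[0,0,0,0,0,0,0]]]' 
python3 -c "from h import *; to(*P['L'],.155,-.068)"
```

```text
clock: 2.5
position: [0.4706, -0.1239, 0.221]
tool_rot: [3.141, -0.0, -0.058]
force: [0.5, -0.2, -0.6]
grip_width: -0.0002
finger_force: 0.0
t 2.5 pos [ 0.4706 -0.1239  0.221 ] rot [ 3.1414 -0.     -0.0579] F [ 0.47 -0.16 -0.6 ] w -0.0002 gf 0.0
shift mm [ 1.8  5.7 66. ]
turn [ 0.   -0.    0.01]
```

```bash

python3 -m jog '[[[1.8,5.7,30,0,0,0.01,0],[0,0,30,0,0,0,0],[0,0,8,0,0,0,0],[0,0,0,0,0,0,0]]]' 
python3 - <<'E'
from h import *
import cv2
a=bot.grab_frame("top")["img"][200:270,320:470];b=bot.grab_frame("side")["img"][110:230,270:420]
cv2.imwrite("pics/p1.png",np.hstack([cv2.resize(a,None,fx=2.6,fy=2.6,interpolation=2)[:182],cv2.resize(b,None,fx=2.6,fy=2.6,interpolation=2)[100:282]])[:,:,::-1])
to(*P['L'],.1386,-.068)
E
```

```text
clock: 2.9
position: [0.4715, -0.13, 0.1525]
tool_rot: [-3.141, 0.002, -0.064]
force: [0.4, -0.4, 0.4]
grip_width: 0.0
finger_force: 0.0
t 3.0 pos [ 0.4723 -0.1302  0.1539] rot [ 3.1416e+00 -8.0000e-04 -6.5200e-02] F [-0.76  0.71  0.42] w -0.0002 gf 0.0
shift mm [-0.3 -0.4 15.3]
turn [ 0.    -0.001  0.003]
```

View pics/p1.png

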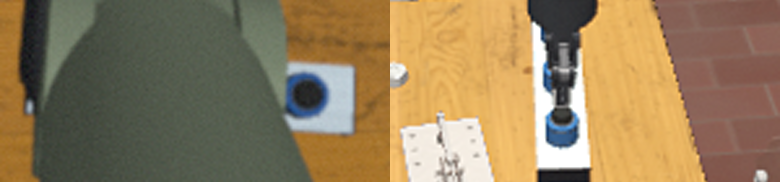

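In the side view the shut fingertips stand centred just over the left button, at about (562,112) in the crop. In the top view the arm hides that button. I'll come down in small steps and watch the force.

```bash

python3 -m jog '[[[0,0,9,0,0,0,0],[0,0,0,0,0,0,0]]]' | sed -n 2,4p
for i in 1; do python3 -m jog '[[[0,0,1,0,0,0,0],[0,0,0,0,0,0,0]]]' | sed -n 2,4p
python3 -m jog '[[[0,0,1,0,0,0,0],[0,0,0,0,0,0,0]]]' | sed -n 2,4p
python3 -m jog '[[[0,0,1,0,0,0,0],[0,0,0,0,0,0,0]]]' | sed -n 2,4p; done
```

```text
position: [0.4719, -0.13, 0.1439]
tool_rot: [-3.142, -0.0, -0.066]
force: [-0.3, -0.6, 0.5]
position: [0.4719, -0.13, 0.1431]
tool_rot: [3.142, -0.0, -0.066]
force: [0.9, 0.3, 0.2]
position: [0.472, -0.13, 0.1421]
tool_rot: [3.142, -0.0, -0.066]
force: [-0.0, -0.4, 2.3]
position: [0.472, -0.13, 0.141]
tool_rot: [3.142, -0.0, -0.066]
force: [0.5, 0.3, 4.2]
```

```bash

python3 -m jog '[[[0,0,2,0,0,0,0],[0,0,0,0,0,0,0]]]' | sed -n 2,4p
python3 -m jog '[[[0,0,1.4,0,0,0,0],[0,0,0,0,0,0,0],[0,0,0,0,0,0,0]]]' | sed -n 2,4p
python3 -m jog '[[[0,0,0,0,0,0,0],[0,0,0,0,0,0,0],[0,0,0,0,0,0,0]]]' | sed -n 2,4p
python3 -c "
from h import *
for i in range(1): to(*P['M'],.155,-.068)"
```

```text
position: [0.472, -0.13, 0.139]
tool_rot: [-3.142, -0.0, -0.066]
force: [0.3, 0.1, 7.4]
position: [0.472, -0.13, 0.1378]
tool_rot: [3.142, -0.0, -0.066]
force: [-1.4, 0.0, 10.1]
position: [0.472, -0.13, 0.1378]
tool_rot: [3.142, -0.0, -0.066]
force: [-1.2, 0.7, 9.5]
t 4.6 pos [ 0.472  -0.13    0.1378] rot [ 3.1416e+00 -5.0000e-04 -6.6300e-02] F [-1.18  0.68  9.48] w 0.0004 gf 4.8
shift mm [ -0.2  94.7 -17.2]
turn [ 0.    -0.     0.002]
```

The left button gives about 9.8 N at 4.8 mm. Middle next.

```bash

python3 -m jog '[[[0,0,-22,0,0,0,0],[0,47.3,0,0,0,0,0],[-0.2,47.4,0,0,0,0,0],[0,0,8,0,0,0,0],[0,0,0,0,0,0,0]]]' | sed -n 2,4p
python3 -m jog '[[[0,0,9,0,0,0,0],[0,0,0,0,0,0,0]]]' | sed -n 2,4p
python3 -m jog '[[[0,0,3,0,0,0,0],[0,0,0,0,0,0,0]]]' | sed -n 2,4p
python3 -m jog '[[[0,0,2,0,0,0,0],[0,0,0,0,0,0,0],[0,0,0,0,0,0,0],[0,0,0,0,0,0,0],[0,0,0,0,0,0,0]]]' | sed -n 2,4p
python3 -c "
from h import *
to(*P['R'],.155,-.068)"
```

```text
position: [0.4646, -0.2253, 0.1507]
tool_rot: [-3.141, 0.001, -0.069]
force: [0.3, -0.2, 0.2]
position: [0.4655, -0.2232, 0.1417]
tool_rot: [-3.141, 0.001, -0.064]
force: [0.4, -0.1, 0.7]
position: [0.4657, -0.2237, 0.1394]
tool_rot: [-3.141, 0.0, -0.065]
force: [-0.2, 2.1, 1.5]
position: [0.4655, -0.2245, 0.1377]
tool_rot: [3.142, -0.0, -0.066]
force: [0.7, 2.6, 3.6]
t 6.0 pos [ 0.4655 -0.2245  0.1377] rot [ 3.1416e+00 -3.0000e-04 -6.6200e-02] F [0.68 2.57 3.61] w -0.0001 gf 1.5
shift mm [ -0.1  95.  -17.3]
turn [ 0.    -0.     0.002]
```

```bash

python3 -m jog '[[[0,0,-22,0,0,0,0],[0,47.5,0,0,0,0,0],[-0.1,47.5,0,0,0,0,0],[0,0,8,0,0,0,0],[0,0,0,0,0,0,0]]]' | sed -n 2,4p
python3 -m jog '[[[0,0,0,0,0,0,0],[0,0,0,0,0,0,0],[0,0,0,0,0,0,0],[0,0,9,0,0,0,0],[0,0,0,0,0,0,0]]]' | sed -n 2,4p
python3 -m jog '[[[0,0,3,0,0,0,0],[0,0,0,0,0,0,0]]]' | sed -n 2,4p
python3 -m jog '[[[0,0,2,0,0,0,0],[0,0,0,0,0,0,0],[0,0,0,0,0,0,0],[0,0,0,0,0,0,0],[0,0,0,0,0,0,0]]]' | sed -n 2,4p
python3 -c "
from h import *
to(*P['L'],.18,-.068)"
```

```text
position: [0.458, -0.3202, 0.1507]
tool_rot: [-3.141, 0.001, -0.069]
force: [0.0, 0.3, 0.3]
position: [0.459, -0.3188, 0.1417]
tool_rot: [-3.141, 0.001, -0.066]
force: [-0.2, -0.4, 0.6]
position: [0.4591, -0.319, 0.1393]
tool_rot: [-3.141, 0.0, -0.066]
force: [0.3, 0.6, 3.7]
position: [0.4591, -0.3192, 0.1377]
tool_rot: [-3.142, -0.0, -0.066]
force: [0.7, 3.3, 5.6]
t 7.7 pos [ 0.4591 -0.3192  0.1377] rot [-3.1415e+00 -1.0000e-04 -6.6200e-02] F [0.7  3.26 5.64] w -0.0001 gf 2.3
shift mm [   0.4 -190.   -42.3]
turn [-0.    -0.     0.002]
```

Right gives about 5.5 N and middle about 3.5 N, so the left one is the firmest. Moving back to grasp it.

```bash

python3 -m jog '[[[0,0,-44,0,0,0,0],[0,-47.5,0,0,0,0,0.9],[0,-47.5,0,0,0,0,0.9],[0,-47.5,0,0,0,0,0.9],[0.4,-47.5,0,0,0,0,0.9]]]' >/dev/null
python3 -m jog '[[[0,0,0,0,0,0,0.9],[0,0,0,0,0,0,0.9],[0,0,0,0,0,0,0.9],[0,0,0,0,0,0,0.9],[0,0,0,0,0,0,0.9]]]' | sed -n 2,5p
python3 -c "
from h import *
to(*P['L'],.101,-.068)"
```

```text
position: [0.4718, -0.1307, 0.1815]
tool_rot: [3.141, 0.0, -0.068]
force: [-0.6, -0.1, 0.5]
grip_width: 0.0771
t 8.7 pos [ 0.4718 -0.1307  0.1815] rot [ 3.1414e+00  1.0000e-04 -6.8000e-02] F [-0.62 -0.13  0.49] w 0.0771 gf 0.0
shift mm [ 0.1 -1.1 80.5]
turn [ 0.  0. -0.]
```

```bash

python3 -m jog '[[[0,-1,30,0,0,0,0.9],[0,0,30,0,0,0,0.9],[0,0,15,0,0,0,0.9],[0,0,5.5,0,0,0,0.9],[0,0,0,0,0,0,0.9]]]' | sed -n 2,4p
python3 -m jog '[[[0,0,0,0,0,0,0.4],[0,0,0,0,0,0,0.4],[0,0,0,0,0,0,0.4],[0,0,0,0,0,0,0.4],[0,0,0,0,0,0,0.3]]]' 40| sed -n 2,6p
python3 -m jog '[[[0,0,0,0,0,0,0.2],[0,0,0,0,0,0,0.2],[0,0,0,0,0,0,0.2]]]' 40| sed -n 2,6p
```

```text
position: [0.4718, -0.129, 0.1008]
tool_rot: [-3.142, 0.001, -0.067]
force: [0.1, 0.7, 0.3]
position: [0.4725, -0.1289, 0.1021]
tool_rot: [3.141, -0.001, -0.066]
force: [-1.8, -0.5, 9.6]
grip_width: 0.0388
finger_force: 39.0
position: [0.4725, -0.1289, 0.102]
tool_rot: [3.141, -0.001, -0.066]
force: [-1.1, 0.1, 10.2]
grip_width: 0.039
finger_force: 39.0
```

The tips lightly touched the strip while closing (10 N) and the grip holds at 39 mm. Lifting and carrying.

```bash

python3 -m jog '[[[0,0,-5,0,0,0,0.2],[0,0,-15,0,0,0,0.2],[0,0,-25,0,0,0,0.2],[0,0,-30,0,0,0,0.2],[0,0,-15,0,0,0,0.2]]]' | sed -n 2,6p
python3 -c "
from h import *
to(*P['S'],.190,-.068)"
```

```text
position: [0.4725, -0.1288, 0.1937]
tool_rot: [3.141, -0.002, -0.066]
force: [0.1, -0.3, -1.6]
grip_width: 0.0388
finger_force: 40.5
t 10.5 pos [ 0.4725 -0.1288  0.1937] rot [ 3.1413e+00 -2.5000e-03 -6.6400e-02] F [ 0.12 -0.35 -1.62] w 0.0388 gf 40.5
shift mm [ 106.5 -377.7    3.8]
turn [ 0.    -0.002  0.002]
```

```bash

python3 -m jog '[[[10.6,-37.8,0,0,0,0,0.2],[10.6,-37.8,0,0,0,0,0.2],[10.6,-37.8,0,0,0,0,0.2],[10.6,-37.8,0,0,0,0,0.2],[10.6,-37.8,0,0,0,0,0.2]]]' >/dev/null
python3 -m jog '[[[10.6,-37.8,0,0,0,0,0.2],[10.6,-37.8,0,0,0,0,0.2],[10.6,-37.8,0,0,0,0,0.2],[10.6,-37.8,0,0,0,0,0.2],[10.6,-37.8,0,0,0,0,0.2]]]' >/dev/null
python3 -m jog '[[[0,0,0,0,0,0,0.2],[0,0,0,0,0,0,0.2],[0,0,10,0,0,0,0.2],[0,0,10,0,0,0,0.2],[0,0,0,0,0,0,0.2]]]' | sed -n 2,6p
python3 - <<'E'
from h import *
import cv2
to(*P['S'],.190,-.068)
ims=[]
for n,c in(("top",(130,130)),("side",(230,200))):
    f=bot.grab_frame(n)
    for q in("buffer_a","socket"):
        print(n,q,[(np.round(d["xyz"],4).tolist(),round(d["conf"],2)) for d in bot.spot_point(q,f)])
    ims.append(cv2.resize(f["img"][c[1]:c[1]+150,c[0]:c[0]+150],(400,400),interpolation=2))
cv2.imwrite("pics/p2.png",np.hstack(ims)[:,:,::-1])
E
```

```text
position: [0.6022, 0.2403, 0.1693]
tool_rot: [3.14, 0.002, -0.067]
force: [0.2, -0.3, -1.3]
grip_width: 0.0388
finger_force: 40.8
t 12.0 pos [0.6022 0.2403 0.1693] rot [ 3.1401e+00  2.3000e-03 -6.7200e-02] F [ 0.17 -0.32 -1.29] w 0.0388 gf 40.8
shift mm [  1.5  -0.8 -20.7]
turn [0.001 0.002 0.001]
top buffer_a [([0.4679, -0.222, 0.0091], 0.8), ([0.4594, -0.3187, 0.0064], 0.65), ([0.6021, 0.2423, 0.0755], 0.56)]
top socket [([0.6011, 0.2419, 0.0395], 0.63)]
side buffer_a [([0.4691, -0.2242, 0.0086], 0.42), ([0.6018, 0.2423, 0.0771], 0.39)]
side socket [([0.6056, 0.2426, 0.0334], 0.67), ([0.4655, -0.2261, 0.0335], 0.33)]
```

View pics/p2.png

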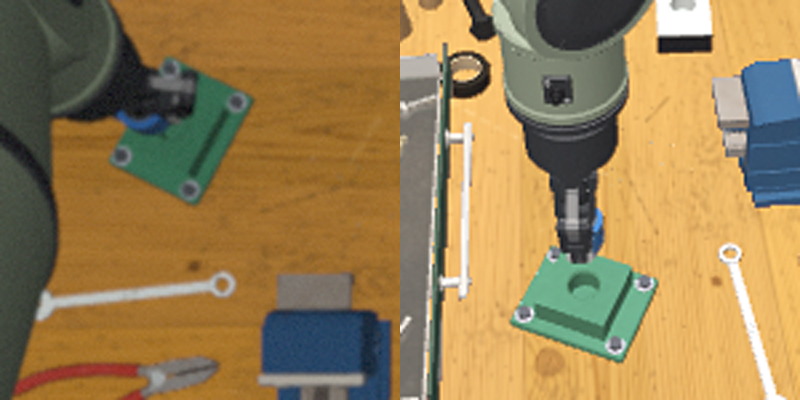

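The side view shows the held buffer over the foot, with the socket clear at about (583,286) in the crop. The collar shows only on the right of the finger, so I'll check its x offset and the socket centre from pixels.

```bash
python3 - <<'E'
from h import *
import cv2
f=bot.grab_frame("side"); K,R,t=f["intrinsics"],f["R"],f["t"]
pr=lambda X:(lambda c:(K@c.T).T[:,:2]/c[:,2:])(np.atleast_2d(X)@R.T+t)
s=bot.observe(); T=s["position"]
hsv=cv2.cvtColor(f["img"],cv2.COLOR_RGB2HSV)
m=(hsv[...,0]>98)&(hsv[...,0]<125)&(hsv[...,1]>120); m[:270]=0;m[305:]=0;m[:,:270]=0;m[:,330:]=0
for v in np.where(m.any(1))[0]: print(v,np.where(m[v])[0].min(),np.where(m[v])[0].max(),end="; ")
a=np.linspace(0,2*np.pi,180)
ring=lambda c,r,z:np.c_[c[0]+r*np.cos(a),c[1]+r*np.sin(a),0*a+z]
z0=T[2]-.094
for z in(z0+.02,z0+.05): p=pr(ring(T,.02,z)); print("\nmodel ring u",p[:,0].min(),p[:,0].max(),"v",p[:,1].min(),p[:,1].max(), "c",pr([T[0],T[1],z])[0])
print("px per mm x",pr(T+[.01,0,0])-pr(T))
# socket: fit model ring on the green block to the initial side picture edges
for n in("side0",): 
    im=cv2.imread(f"pics/{n}.png"); g=cv2.cvtColor(im,cv2.COLOR_BGR2GRAY).astype(float); g=cv2.GaussianBlur(g,(0,0),.7)
    from scipy.ndimage import map_coordinates as mc
    best=[]
    for x in np.arange(.594,.614,.001):
        for y in np.arange(.231,.252,.001):
            o=pr(ring((x,y),.0185,.034)); i=pr(ring((x,y),.0125,.034))
            best.append((np.mean(mc(g,o.T[::-1],order=1)-mc(g,i.T[::-1],order=1)),x,y))
    print("ring fit",np.round(sorted(best)[-5:],4).tolist())
E
```

```text
278 303 303; 279 303 304; 280 303 304; 281 304 305; 282 304 305; 283 304 305; 284 303 305; 285 302 304; 286 303 304; 287 303 305; 288 302 305; 289 303 305; 290 302 305; 291 303 304; 292 303 303; 293 302 303; 
model ring u 289.89000031711555 307.0467628016175 v 282.03209658669067 296.065293482985 c [298.47009157 288.95127173]

model ring u 288.9931067368113 306.4960900304645 v 274.09247316271365 288.1850277919907 c [297.74647787 281.03898646]
px per mm x [[-4.50581754  0.36323105]]
ring fit [[29.1861, 0.606, 0.246], [29.356, 0.606, 0.247], [29.5368, 0.607, 0.248], [29.9872, 0.607, 0.246], [30.1782, 0.607, 0.247]]
```

```bash
python3 - <<'E'
from h import *
import cv2
from scipy.optimize import minimize
def box(x,y,w,a,b,z0,z1):
    c,s=np.cos(w),np.sin(w)
    return np.array([[x+c*i*a/2-s*j*b/2,y+s*i*a/2+c*j*b/2,z] for i in(-1,1) for j in(-1,1) for z in(z0,z1)])
for n in("top","side"):
    f=bot.grab_frame(n); K,R,t=f["intrinsics"],f["R"],f["t"]
    pr=lambda X:(lambda c:(K@c.T).T[:,:2]/c[:,2:])(X@R.T+t)
    hsv=cv2.cvtColor(cv2.imread(f"pics/{n}0.png"),cv2.COLOR_BGR2HSV)
    m=((hsv[...,0]>62)&(hsv[...,0]<95)&(hsv[...,1]>90)).astype(np.uint8)
    m=cv2.morphologyEx(m,cv2.MORPH_CLOSE,np.ones((7,7)))
    k,l,stt,c=cv2.connectedComponentsWithStats(m)
    i=l[178+8,197] if n=="top" else l[322,290]
    M=(l==i)*1.; print(n,stt[i])
    M4=cv2.GaussianBlur(M,(0,0),.8)
    def cost(p):
        S=np.zeros(M.shape,np.uint8)
        for b in(box(*p,.112,.092,0,.010),box(*p,.068,.068,0,.034)):
            h=cv2.convexHull(pr(b).astype(np.float32))
            cv2.fillConvexPoly(S,np.round((h)*16).astype(np.int32),1,shift=4)
        return np.abs(cv2.GaussianBlur(S*1.,(0,0),.8)-M4).sum()
    r=min((minimize(cost,[.604,.241,w],method="Nelder-Mead",options=dict(initial_simplex=[[.604,.241,w],[.608,.241,w],[.604,.246,w],[.604,.241,w+.2]])) for w in np.arange(-1.5,1.6,.3)),key=lambda r:r.fun)
    print(n,np.round(r.x,4),r.fun,M.sum())
E
```

```text
top [ 175  155   47   51 1425]
top [ 0.6016  0.2421 -0.5488] 413.028754849817 1425.0
side [ 272  292   54   43 1415]
side [ 0.6078  0.244  -0.5306] 247.0000000000001 1415.0
```

```bash

python3 -m jog '[[[0.8,-1.6,20,0,0,0,0.2],[0,0,12,0,0,0,0.2],[0,0,5,0,0,0,0.2],[0,0,0,0,0,0,0.2],[0,0,0,0,0,0,0.2]]]' | sed -n 2,4p
python3 -m jog '[[[0,0,2,0,0,0,0.2],[0,0,0,0,0,0,0.2]]]' | sed -n 2,4p
python3 -m jog '[[[0,0,1.5,0,0,0,0.2],[0,0,0,0,0,0,0.2]]]' | sed -n 2,4p
python3 -m jog '[[[0,0,1,0,0,0,0.2],[0,0,0,0,0,0,0.2]]]' | sed -n 2,4p
python3 -m jog '[[[0,0,1,0,0,0,0.2],[0,0,0,0,0,0,0.2]]]' | sed -n 2,4p
```

```text
position: [0.6039, 0.243, 0.1345]
tool_rot: [-3.141, -0.0, -0.066]
force: [0.0, -0.0, -1.2]
position: [0.6039, 0.243, 0.1324]
tool_rot: [-3.141, -0.0, -0.066]
force: [0.5, -0.4, -1.4]
position: [0.6037, 0.243, 0.1305]
tool_rot: [3.142, 0.0, -0.066]
force: [-0.6, -0.6, -1.7]
position: [0.6037, 0.243, 0.1295]
tool_rot: [3.142, 0.0, -0.066]
force: [0.0, -0.3, -2.0]
position: [0.6037, 0.243, 0.1285]
tool_rot: [3.142, 0.0, -0.066]
force: [-0.5, 0.7, -1.8]
```

```bash

j(){ grep -E 'force: \[|position'; }
python3 -m jog '[[[0,0,1,0,0,0,0.2],[0,0,0,0,0,0,0.2]]]' | j
python3 -m jog '[[[0,0,1,0,0,0,0.2],[0,0,0,0,0,0,0.2]]]' | j
python3 -m jog '[[[0,0,0.7,0,0,0,0.2],[0,0,0,0,0,0,0.2]]]' | j
```

```text
position: [0.6037, 0.243, 0.1275]
force: [-0.1, -0.3, -1.7]
position: [0.6037, 0.243, 0.1265]
force: [0.7, 0.5, -0.4]
position: [0.6037, 0.243, 0.1258]
force: [0.6, 0.3, -1.8]
```

```bash

j(){ grep -E 'force: \[|position'; }
python3 -m jog '[[[0,0,0.8,0,0,0,0.2],[0,0,0,0,0,0,0.2]]]' | j
python3 -m jog '[[[0,0,0.8,0,0,0,0.2],[0,0,0,0,0,0,0.2]]]' | j
python3 -m jog '[[[0,0,0.8,0,0,0,0.2],[0,0,0,0,0,0,0.2]]]' | j
```

```text
position: [0.6038, 0.243, 0.125]
force: [-0.1, 1.1, -2.3]
position: [0.6038, 0.243, 0.1243]
force: [0.5, 0.2, -1.0]
position: [0.6039, 0.2431, 0.1235]
force: [1.2, 0.7, -1.3]
```

```bash

j(){ grep -E 'force: \[|position'; }
python3 -m jog '[[[0,0,1.5,0,0,0,0.2],[0,0,0,0,0,0,0.2]]]' | j
python3 -m jog '[[[0,0,1.5,0,0,0,0.2],[0,0,0,0,0,0,0.2]]]' | j
python3 -m jog '[[[0,0,1.5,0,0,0,0.2],[0,0,0,0,0,0,0.2]]]' | j
```

```text
position: [0.6039, 0.2431, 0.1219]
force: [2.1, -0.5, -1.1]
position: [0.6039, 0.2431, 0.1204]
force: [2.0, 0.5, -1.5]
position: [0.6038, 0.2431, 0.1189]
force: [3.1, 1.9, -1.8]
```

```bash

j(){ grep -E 'force: \[|position'; }
python3 -m jog '[[[0.4,-0.2,1.5,0,0,0,0.2],[0,0,0,0,0,0,0.2]]]' | j
python3 -m jog '[[[0,0,2,0,0,0,0.2],[0,0,0,0,0,0,0.2]]]' | j
python3 -m jog '[[[0,0,2,0,0,0,0.2],[0,0,0,0,0,0,0.2]]]' | j
python3 -m jog '[[[0,0,2,0,0,0,0.2],[0,0,0,0,0,0,0.2]]]' | j
```

```text
position: [0.604, 0.2431, 0.1172]
force: [1.2, -0.4, -2.0]
position: [0.604, 0.2431, 0.1152]
force: [1.5, 0.5, -2.4]
position: [0.6041, 0.2431, 0.1132]
force: [1.3, 0.8, -2.5]
position: [0.6041, 0.2431, 0.1112]
force: [1.2, 0.5, -2.0]
```

```bash

j(){ grep -E 'force: \[|position'; }
python3 -m jog '[[[0,0,1.5,0,0,0,0.2],[0,0,0,0,0,0,0.2]]]' | j
python3 -m jog '[[[0,0,0.8,0,0,0,0.2],[0,0,0,0,0,0,0.2]]]' | j
python3 -m jog '[[[0,0,0.5,0,0,0,0.2],[0,0,0,0,0,0,0.2]]]' | j
```

```text
position: [0.6041, 0.2432, 0.1098]
force: [0.1, 0.9, -2.3]
position: [0.6041, 0.2432, 0.1091]
force: [-0.0, 0.4, -2.6]
position: [0.6041, 0.2431, 0.1087]
force: [0.7, -0.3, -1.6]
```

```bash

j(){ grep -E 'force: \[|position|width|clock'; }
python3 -m jog '[[[0,0,0.4,0,0,0,0.2],[0,0,0,0,0,0,0.2]]]' | j
python3 -m jog '[[[0,0,0.3,0,0,0,0.2],[0,0,0,0,0,0,0.2]]]' | j
python3 -m jog '[[[0,0,0,0,0,0,0.6],[0,0,0,0,0,0,0.7],[0,0,0,0,0,0,0.9],[0,0,0,0,0,0,0.9],[0,0,0,0,0,0,0.9]]]' | j
```

```text
clock: 17.15
position: [0.6041, 0.2432, 0.1082]
force: [0.8, 0.2, -2.1]
grip_width: 0.0388
clock: 17.35
position: [0.6042, 0.2431, 0.1082]
force: [-1.4, -1.4, 3.5]
grip_width: 0.0386
clock: 17.85
position: [0.6042, 0.2432, 0.108]
force: [0.5, -0.3, -0.7]
grip_width: 0.077
```

It seated at TCP z 0.108 with light force, and it is released. Rise, shut the fingers, look, then press.

```bash

j(){ grep -E 'force: \[|position|width|clock'; }
python3 -m jog '[[[0,0,-10,0,0,0,0.9],[0,0,-20,0,0,0,0.9],[0,0,-27,0,0,0,0.9],[0,0,0,0,0,0,0],[0,0,0,0,0,0,0]]]' | j
python3 -m jog '[[[0,0,0,0,0,0,0],[0,0,0,0,0,0,0],[0,0,0,0,0,0,0],[0,0,0,0,0,0,0],[0,0,0,0,0,0,0]]]' | j
python3 - <<'E'
from h import *
import cv2
f=bot.grab_frame("side"); cv2.imwrite("pics/p3.png",cv2.resize(f["img"][230:350,230:390],None,fx=4,fy=4,interpolation=2)[:,:,::-1])
print([(np.round(d["xyz"],4).tolist(),round(d["conf"],2)) for q in("buffer_a","buffer_a_button") for d in bot.spot_point(q,f)])
E
```

```text
clock: 18.35
position: [0.6044, 0.2433, 0.1661]
force: [0.2, -1.0, -0.4]
grip_width: 0.0493
clock: 18.85
position: [0.6041, 0.2431, 0.1648]
force: [0.6, 0.3, -0.1]
grip_width: -0.0004
[([0.6028, 0.2458, 0.013], 0.57)]
```

View pics/p3.png

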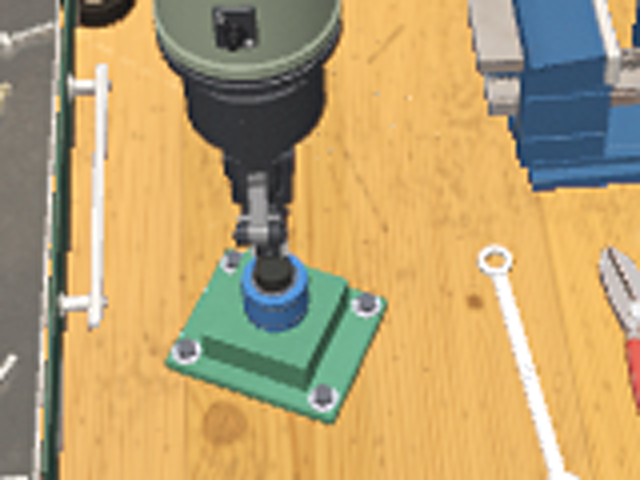

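The buffer stands upright with its collar flat on the block, at about (276,300). The shut fingers are above the button at about (270,265).

```bash

j(){ grep -E 'force: \[|position|clock'; }
python3 -m jog '[[[0,0,10,0,0,0,0],[0,0,5,0,0,0,0],[0,0,0,0,0,0,0],[0,0,0,0,0,0,0]]]' | j
python3 -m jog '[[[0,0,3,0,0,0,0],[0,0,0,0,0,0,0]]]' | j
python3 -m jog '[[[0,0,1.5,0,0,0,0],[0,0,0,0,0,0,0]]]' | j
```

```text
clock: 19.4
position: [0.6041, 0.2431, 0.1497]
force: [-0.3, 0.1, 0.3]
clock: 19.6
position: [0.6044, 0.2433, 0.1471]
force: [0.2, 0.0, 4.3]
clock: 19.8
position: [0.6044, 0.2432, 0.1457]
force: [0.5, -0.7, 5.4]
```

```bash

j(){ grep -E 'force: \[|position|clock'; }
python3 -m jog '[[[0,0,1.5,0,0,0,0],[0,0,0,0,0,0,0]]]' | j
python3 -m jog '[[[0,0,0.7,0,0,0,0],[0,0,0,0,0,0,0],[0,0,0,0,0,0,0]]]' | j
python3 -m jog '[[[0,0,0,0,0,0,0],[0,0,0,0,0,0,0],[0,0,0,0,0,0,0]]]' | j
```

```text
clock: 20.0
position: [0.6044, 0.2433, 0.1444]
force: [-1.0, -0.1, 8.0]
clock: 20.3
position: [0.6044, 0.2433, 0.1439]
force: [-0.9, -0.4, 9.9]
clock: 20.6
position: [0.6044, 0.2433, 0.1439]
force: [-1.2, -0.4, 10.2]
```

```bash

python3 -m jog '[[[0,0,-5,0,0,0,0],[0,0,-15,0,0,0,0],[0,0,-40,0,0,0,0],[0,0,-40,0,0,0,0],[0,0,0,0,0,0,0]]]' >/dev/null
python3 -m jog '[[[0,0,0,0,0,0,0],[0,0,0,0,0,0,0],[0,0,0,0,0,0,0]]]' >/dev/null
python3 - <<'E'
from h import *
import cv2
st(); f=bot.grab_frame("side"); cv2.imwrite("pics/p4.png",cv2.resize(f["img"][130:350,230:390],None,fx=2.7,fy=2.7,interpolation=2)[:,:,::-1])
E
```

```text
t 21.4 pos [0.6038 0.243  0.2423] rot [ 3.1408e+00  1.5000e-03 -6.6200e-02] F [-0.49 -0.42 -0.53] w -0.0001 gf 0.0
```

View pics/p4.png

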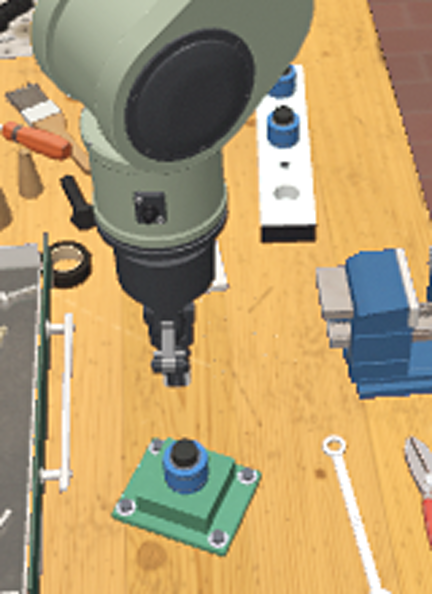

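The buffer stands home in the foot at about (186,466) with its button out. The other two stand in the strip at about (283,125) and (283,80), and the left pocket at (287,190) is empty. The gripper is clear.

```bash
python3 -c "from workcell import bot; print(bot.job_done())"
```

```text
the job is handed in; nothing more can be done
None
```

The left buffer was the firmest (about 10 N, against about 3.5 N middle and 5.5 N right); it is seated in the green foot's socket, gave about 10 N on a 5 mm proof press, and the job is handed in at about 21 s, with no verdict returned.

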